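# Slide the glass diffuser out of its pocket and lay it on the lamp box

### The arm

A 7-joint arm with a two-finger parallel gripper is mounted at the origin on the work surface. World frame = base frame: x ahead of the robot, y to its left, z up, the work surface at z = 0. Lengths are in m, angles in rad, forces in N, time in s.
With the tool pointing down it reaches from about 0.4 to 0.85 m from the base axis. Payload 10.4 kg.
Tool frame: the origin (TCP) lies at the very end of the fingers, on their centre line; the grasp point (between the pads) lies 19 mm behind it; z points along the fingers, y is the line along which they close (so a half turn about z gives the same grasp; the last joint's range is limited). The gripper opens to 85 mm and grips with 20 to 120 N. Pads are 22 mm wide; open, the fingers measure 114 mm over their backs; the gripper's body (76 mm by 85 mm) begins 54 mm behind the grasp point. The pads swing forward as they close: fully open they stand 13 mm farther back than shut.
Start: joints at [-1.153, 0.332, -0.065, 1.46, 0.022, 1.35, -0.088], TCP at [0.267, 0.565, 0.231] pointing down, gripper open.
Joint ranges: [-2.6, 2.6], [-0.5, 2.12], [-1.47, 1.34], [0.16, 2.42], [-1.27, 4.41], [0.06, 2.06], [-2.6, 2.6]. Speed limits (rad/s): [2.22, 2.22, 2.79, 2.79, 3.14, 3.14, 3.14].

### API

Orientations are given as a unit quaternion [x, y, z, w].
In Python, from workcell import * gives the robot as it stands.
- The arm moves only by the tool step_arm, never from a script. Its argument "commands" is one flat list of numbers, 7 for each row, row after row: the finger opening in mm, from 0 to 85.4, then the shift along the world's x, y, z as a fraction of full scale, then the turn, a rotation vector about the world's x, y, z as a fraction of full scale. A call has exactly 10 rows; each row is the pose to reach, as a shift and turn from the pose commanded when the call began, turning the shorter way round; what a row does not reach only later rows make up. Full scale, the value 1, is 0.6 m for a shift and pi rad for a turn. A row lasts 1/8 s, in which the tool goes at most 62.5 mm and 10.7 degrees, less where a joint would pass 70% of its speed; a pose out of reach is approached as far as the arm can. A call with a number of a shift or a turn outside -1 to 1 is refused whole. A call with a gripper value outside its range is refused whole. The fingers move at their own pace and stop on an object; "squeeze" is the grip in N (left out, the last holds). Time passes only in rows, so rows that repeat a pose let the fingers close, or fill a call up. It gives the time, the measured TCP pose, the force, the opening and the grip force at its end, in the units of the state.
- get_obs(): the state, without advancing time (a new reading comes with each control period).
- camera(name): name is "scene" or "top" or "wrist"; returns the picture (384x512x3 uint8, red, green, blue); there is no depth.
- camera_params(name): a dict with "mtx" (3x3 intrinsics, pixels), "extrinsics" (4x4, takes a point from world to camera coordinates); the wrist camera has in their place "tool_from_camera" (4x4, takes a point from camera to tool coordinates, whose origin is the TCP and whose axes are the flange's). Camera axes: x right, y down, z forward; pixel columns grow to the right and rows downward; lengths in m; the calibration is good to about 2 mm. A picture is of the moment at which its call begins: read the wrist's pose just before it. camera_params takes no time and is no camera call.
- hand_in(): hands the job in; it is judged then, once.
The state is a dict: "clock": time; "joint_pos": joint angles; "joint_velocities": joint speeds; "tau": joint torques, N m; "position": TCP position; "ee_rot": TCP orientation; "ft_force": force on the tool from outside, world axes, zero at the start; "torque": the same for the moment, N m; "grip_width": opening from 0.0 (shut) to 1.0 (fully open); "grasp_force": force on a finger pad.
Only numpy, scipy, OpenCV 4.12 (cv2) and the standard library are available. Lean on these libraries where they do the work, as an engineer would, in place of code of your own. Each camera call takes 0.05 s, during which the arm holds its last target. There are 200 camera calls.

### The job

Press a fingertip lightly on the white glass pane in the pocket on the plywood step (the glass cracks if you bear on it with more than 18 N), slide it towards the front edge of the step until it sticks out about 35 mm, and let go of it. Then pinch the part that sticks out by its two long sides, draw the pane straight out and lift it clear, and lay it flat and square on the open blue box between the two end upstands without dropping it. Leave the screwdrivers, bolt, wooden block, jar and tape measure where they are.

Things in the scene. Friction and masses are not known exactly. Their poses are not given: they have to be found in the camera images.
- edge (a point): middle of the top front edge of the level deck of the plywood step, where the pane is slid out; 70 mm above the bench. x points inwards (from the edge into the pocket), y along the edge, z up. In front of the edge (-x) is free air down to the bench
- pane_mid (a point): centre (half-way through the thickness) of the frosted white glass pane, 140 x 60 x 4 mm, about 90 g, flat on the deck between the rails with 3 mm play each side. x along its length, front end at -x; y across; z up. At the start its front end lies 10 to 40 mm inside the edge: only its part from there to 85 mm inwards can be touched from above
- pane_front (a point): middle of the pane's front end (half-way through the thickness), the end that is to overhang; same axes as pane_mid, 70 mm from it
- pane: the same pane; origin at the centre of its underside, 2 mm below pane_mid
- step: the fixed plywood step, 200 wide, 205 deep; origin 70 mm below edge, same axes. On its deck two rails 6 mm high stand 66 mm apart, one each side of the pane, from the edge to 85 mm inwards. From 85 mm inwards the pane runs under a fixed green roof, top 14 mm above the deck (pocket 8 mm high, closed at the back)
- seat (a point): centre of the open top of the blue electrical box (fixed), 50 mm above the bench: the pane's underside rests at this height on the two long walls. x along the box, y across, z up. Box 48 mm wide (the pane stands over 6 mm each side); across each end an upstand 7 mm high, 150 mm apart inside (5 mm play at each pane end). Either end of the pane may go to either end of the box
- rack: steel slot rack with four screwdrivers, fixed, 160 x 60 mm, 134 mm tall; origin at the centre of its underside; x along its length. It and the blue box stand on opposite sides of the step, either way round
- bolt: loose stainless bolt lying on its side, 80 mm long, head 26 mm; origin on the bench under its middle
- block: loose wooden block 60 x 40 x 30 mm; origin at the centre of its underside
- driver: loose screwdriver with an orange handle lying on the bench, about 200 mm long
- jar: loose amber jar, 60 mm across, 70 mm tall; origin at the centre of its underside
- tape: loose yellow tape measure 65 x 32 x 62 mm; origin at the centre of its underside
- felt (a joint): sprung grey felt roll under the roof, 96 mm inwards of the edge (0 = resting on the pane, up is positive, m). It bears on the pane with about 4 N and brakes it, so a fingertip must press with roughly 4 to 9 N, depending on the friction, to drag the pane along and not slip on it. Glass and deck are hard: touch down at 5 mm/s or slower, since a faster touch already strikes too hard, and dragging changes them
Not all that is in view belongs to the job. What is meant by the pane is not red, and is the larger of those in its own colour.

How it is judged:
On the way, in this order (a step that is already met when the one before it is completed fails the run):
1. the pane, still flat on the deck, overhangs the edge by 22 to 50 mm and rests there untouched (x of pane_front in the frame of edge between -0.05 and -0.022 m and angle between pane's own z axis and vertical below 0.05 rad and contact force between the fingers and pane below 0.1 N and linear speed of pane below 0.01 m/s), for 0.2 s.
2. the pane is drawn out of the pocket and lifted clear of the step (height (world z) of pane_mid above 0.09 m and contact force between pane and step below 0.1 N), for 0.1 s.
At the end, for the whole second after the job is handed in: the pane lies still and level on the blue box's long walls, its centre within 10 mm of the middle of the box and its length along the box's within about 6 degrees, between the end upstands (horizontal distance between pane_mid and seat below 0.01 m and angle between the x axis of pane_mid and the x axis of seat, either way round below 0.1 rad and angle between pane's own z axis and vertical below 0.04 rad and z of pane_mid in the frame of seat between -0.001 and 0.0045 m and linear speed of pane below 0.01 m/s); the robot touches nothing.
It fails at once if the fingers bear on the glass with more than 18 N before it overhangs by 20 mm (contact force between the fingers and pane above 18 N and x of pane_front in the frame of edge above -0.02 m).
It fails at once if the pane is dropped: it moves fast with no finger on it (contact force between the fingers and pane below 0.05 N and linear speed of pane above 0.4 m/s).
It fails at once if the bolt, block, loose screwdriver, jar or tape measure is moved by more than 20 mm (distance of any of bolt, block, driver, jar, tape from where it was at the start of the episode above 0.02 m).
It fails at once if the rack of screwdrivers is struck (contact force between the arm and rack above 3 N).
It also fails if it takes over 67 s, if anything falls off the work surface, if the arm or the gripper's body presses on something with over 40 N, if the wrist force passes 120 N, or if a joint passes its speed limit or range.

## Working session

There is one attempt and no reset: what is moved stays moved. The work goes in short steps, Python scripts to look and compute and a tool call to move; the robot and the scene stay as the last step left them, time stands still between calls to the robot, and variables do not carry over. Pictures are saved under pics/ and viewed, at most 10 in all, crops included, and the job is handed in when it is done.

Besides the shell and the picture viewer there is one more tool, called after "Emit:" as name(argument=value, ...) on one line, values as JSON. step_arm: Moves the arm, as the interface text tells. Its arguments: {"type":"object","properties":{"commands":{"type":"array","items":{"type":"number"}},"squeeze":{"type":"number"}},"required":["commands"]}

```bash
mkdir -p pics; python3 - <<'E'
from workcell import *
import cv2,numpy as np
o=get_obs();print({k:np.round(v,3) for k,v in o.items()})
for n in("top","scene"):
    cv2.imwrite(f"pics/{n}0.png",cv2.cvtColor(camera(n),cv2.COLOR_RGB2BGR));p=camera_params(n);print(n,np.round(p["mtx"],1),np.round(p["extrinsics"],4))
print(camera_params("wrist"))
E
```

```text
{'clock': np.float64(0.0), 'joint_pos': array([-1.153,  0.333, -0.065,  1.461,  0.022,  1.35 , -0.088]), 'joint_velocities': array([-0.001, -0.001, -0.001, -0.   ,  0.   ,  0.001,  0.001]), 'tau': array([-0.0000e+00, -6.2545e+01,  4.9000e-02, -3.9161e+01,  1.6000e-02,
        1.0000e-02,  0.0000e+00]), 'position': array([0.267, 0.565, 0.231]), 'ee_rot': array([ 0.219,  0.976, -0.001, -0.   ]), 'ft_force': array([ 0.076, -0.438, -0.557]), 'torque': array([ 0.001, -0.022,  0.009]), 'grasp_force': np.float64(0.0), 'grip_width': np.float64(0.999)}
top [[380.6   0.  252.2]
 [  0.  380.6 195.2]
 [  0.    0.    1. ]] [[ 0.0185 -0.9998 -0.009   0.0628]
 [-0.9993 -0.0182 -0.0332  0.5529]
 [ 0.033   0.0096 -0.9994  1.0821]
 [ 0.      0.      0.      1.    ]]
scene [[449.4   0.  253.6]
 [  0.  449.4 191. ]
 [  0.    0.    1. ]] [[-0.4672  0.884  -0.0119  0.2107]
 [ 0.7151  0.37   -0.5931 -0.3776]
 [-0.5199 -0.2856 -0.8051  1.6196]
 [ 0.      0.      0.      1.    ]]
{'mtx': array([[339.70358205,   0.        , 253.27610004],
       [  0.        , 339.70358205, 190.60559587],
       [  0.        ,   0.        ,   1.        ]]), 'tool_from_camera': array([[-1.87768444e-04, -9.48836286e-01, -3.15768375e-01,
         7.99033549e-02],
       [ 9.99999980e-01, -2.00091540e-04,  6.60507149e-06,
        -3.54444223e-05],
       [-6.94497119e-05, -3.15768368e-01,  9.48836305e-01,
        -1.41773877e-01],
       [ 0.00000000e+00,  0.00000000e+00,  0.00000000e+00,
         1.00000000e+00]])}
```

View pics/top0.png

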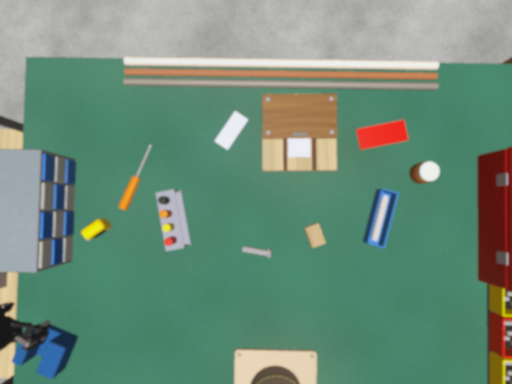

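View pics/scene0.png

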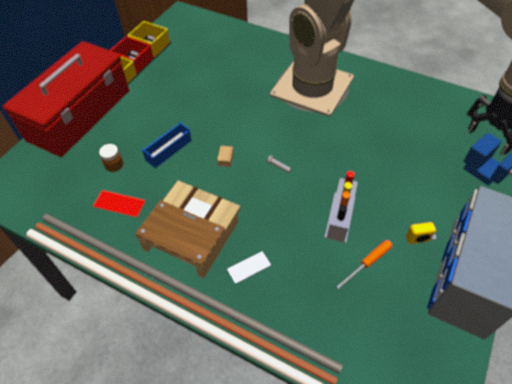

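The top picture shows the pane in the step's pocket at (299,148), with the front edge at row 171. The box is at (381,218), the rack at (173,220), the bolt at (257,252), the block at (316,236), the jar at (426,172), the driver at (135,180) and the tape at (95,230). Two things could be taken for the pane: the loose white plate at (231,130) and the red plate at (382,134). I choose the one in the pocket and check it in a close crop.

```bash
cat > h.py <<'E'
from workcell import *
import cv2,numpy as np
from scipy.spatial.transform import Rotation as R
def ray(K,E,uv,z):
    d=E[:3,:3].T@np.linalg.inv(K)@[uv[0],uv[1],1]; c=-E[:3,:3].T@E[:3,3]
    return c+d*(z-c[2])/d[2]
def pix(n,uv,z):
    p=camera_params(n); return ray(p["mtx"],p["extrinsics"],uv,z)
def wpose():
    o=get_obs();T=np.eye(4);T[:3,:3]=R.from_quat(o["ee_rot"]).as_matrix();T[:3,3]=o["position"]
    p=camera_params("wrist");return p["mtx"],np.linalg.inv(T@p["tool_from_camera"])
E
python3 - <<'E'
from h import *
im=cv2.imread("pics/top0.png")
a=cv2.resize(im[85:180,250:350],None,fx=5,fy=5,interpolation=cv2.INTER_CUBIC)
b=cv2.resize(im[180:255,350:410],None,fx=5,fy=5,interpolation=cv2.INTER_CUBIC)
c=np.zeros((475,800,3),np.uint8);c[:,:500]=a;c[:375,500:800]=b
cv2.imwrite("pics/crop.png",c)
for uv,z in(((262,171),.07),((338,171),.07),((300,171),.07),((299,148),.074),((299,158),.074)): print(uv,pix("top",uv,z).round(4))
E
```

```text
(262, 171) [0.6159 0.0469 0.07  ]
(338, 171) [ 0.6196 -0.1589  0.07  ]
(300, 171) [ 0.6177 -0.0561  0.07  ]
(299, 148) [ 0.6797 -0.0521  0.074 ]
(299, 158) [ 0.6525 -0.0525  0.074 ]
```

View pics/crop.png

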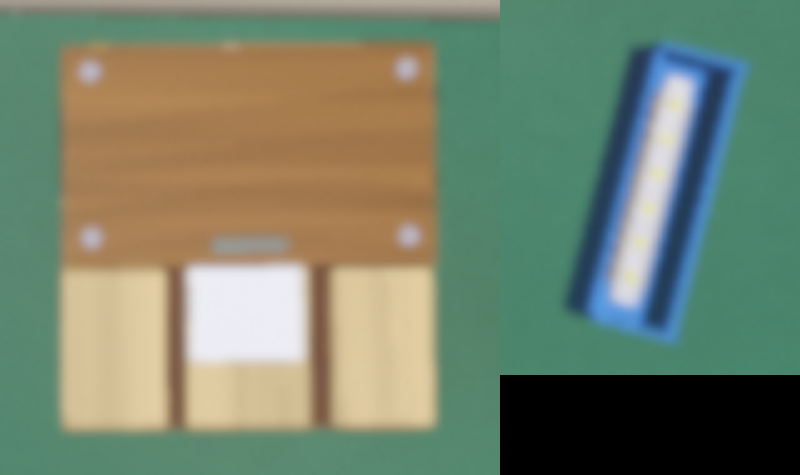

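The crop confirms it: the frosted white pane lies between the brown rails, its front end at crop row 362 (image row 157.4). The edge is at image row 170.6 and the roof starts at row 138. Moving to a view over the edge with the fingers shut.

Emit:
step_arm(commands=[0,0.505,-1,0.04,0,0,0.1406,0,0.505,-1,0.04,0,0,0.1406,0,0.505,-1,0.04,0,0,0.1406,0,0.505,-1,0.04,0,0,0.1406,0,0.505,-1,0.04,0,0,0.1406,0,0.505,-1,0.04,0,0,0.1406,0,0.505,-1,0.04,0,0,0.1406,0,0.505,-1,0.04,0,0,0.1406,0,0.505,-1,0.04,0,0,0.1406,0,0.505,-1,0.04,0,0,0.1406], squeeze=40)

```text
clock: 1.35
position: [0.548, 0.0072, 0.2536]
ee_rot: [-0.001, 1.0, 0.0, -0.0]
ft_force: [1.6, 0.7, -0.6]
grip_width: 0.0
grasp_force: 0.0
```

Emit:
step_arm(commands=[0,0.02,-0.07,0,0,0,0,0,0.02,-0.07,0,0,0,0,0,0.02,-0.07,0,0,0,0,0,0.02,-0.07,0,0,0,0,0,0.02,-0.07,0,0,0,0,0,0.02,-0.07,0,0,0,0,0,0.02,-0.07,0,0,0,0,0,0.02,-0.07,0,0,0,0,0,0.02,-0.07,0,0,0,0,0,0.02,-0.07,0,0,0,0])

```text
clock: 2.6
position: [0.5596, -0.033, 0.2536]
ee_rot: [-0.0, 1.0, 0.0, -0.0]
ft_force: [0.1, 0.0, 0.8]
grip_width: 0.002
grasp_force: 0.0
```

```bash
python3 - <<'E'
from h import *
o=get_obs();print(o["position"].round(4),o["ee_rot"].round(4),o["joint_pos"].round(3),o["ft_force"].round(2))
im=camera("wrist");im=cv2.cvtColor(im,cv2.COLOR_RGB2BGR);cv2.imwrite("pics/w1.png",im)
cv2.imwrite("pics/w1b.png",cv2.resize(im,(768,576),interpolation=cv2.INTER_CUBIC))
E
```

```text
[ 0.5596 -0.033   0.2536] [-4.e-04  1.e+00  0.e+00 -0.e+00] [-0.376  0.178  0.404  1.623 -0.071  1.356  1.609] [0.1  0.03 0.83]
```

View pics/w1b.png

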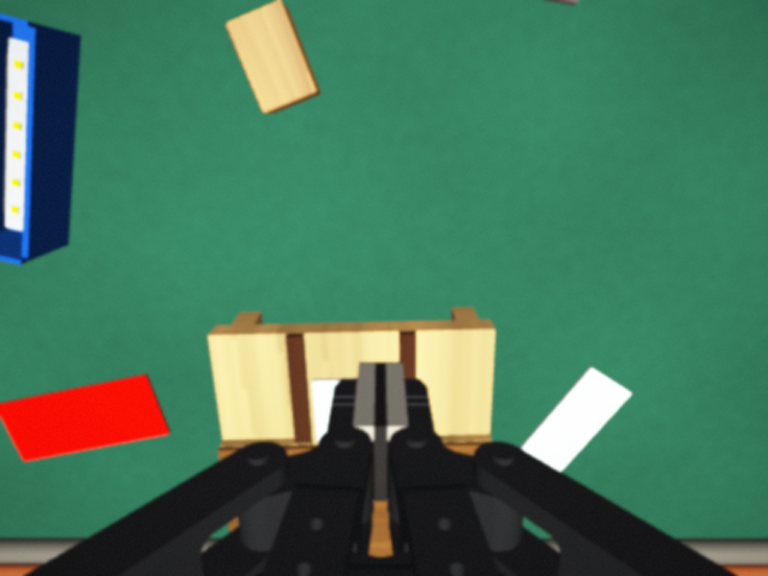

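The picture shows the deck's front edge running from (209,335) to (494,329). The rails' inner faces meet the edge at about (304,333) and (401,331), and the pane's front-left corner is at (312,379). The block, red plate and white plate are well clear.

```bash
python3 - <<'E'
from h import *
K,E=wpose()
for n,uv,z in(("eL",(209,335),.07),("eR",(494,329),.07),("railL",(304,333),.076),("railR",(401,331),.076),("paneFL",(312,379),.074),("railLin",(311,441),.076)):
    print(n,ray(K,E,((uv[0]+.5)/1.5-.5,(uv[1]+.5)/1.5-.5),z).round(4))
for n,uv,z in(("roofL",(61,45),.084),("roofFL",(61,265),.084),("roofFR",(436,263),.084),("edgeL",(61,429),.07),("edgeR",(436,428),.07),("pFL",(187,362),.074),("pFR",(304,360),.074)):
    print("top",n,pix("top",((uv[0]+.5)/5-.5+250,(uv[1]+.5)/5-.5+85),z).round(4))
for uv in((655,40),(748,62),(675,342),(587,318)):
    print("box",pix("top",((uv[0]-500+.5)/5-.5+350,(uv[1]+.5)/5-.5+180),.055).round(4))
E
```

```text
eL [ 0.6237 -0.1524  0.07  ]
eR [0.619  0.0453 0.07  ]
railL [ 0.6195 -0.0854  0.076 ]
railR [ 0.618  -0.0193  0.076 ]
paneFL [ 0.6557 -0.0817  0.074 ]
railLin [ 0.7058 -0.0842  0.076 ]
top roofL [0.8237 0.0513 0.084 ]
top roofFL [0.7045 0.0492 0.084 ]
top roofFR [ 0.7089 -0.1517  0.084 ]
top edgeL [0.6176 0.0475 0.07  ]
top edgeR [ 0.6217 -0.1557  0.07  ]
top pFL [ 0.6547 -0.02    0.074 ]
top pFR [ 0.6569 -0.0832  0.074 ]
box [ 0.5775 -0.2792  0.055 ]
box [ 0.5663 -0.3301  0.055 ]
box [ 0.4128 -0.2913  0.055 ]
box [ 0.4249 -0.2433  0.055 ]
```

Emit:
step_arm(commands=[0,0.1,-0.015,-0.04,0,0,0.0076,0,0.2098,-0.0308,-0.08,0,0,0.0076,0,0.2098,-0.0308,-0.12,0,0,0.0076,0,0.2098,-0.0308,-0.16,0,0,0.0076,0,0.2098,-0.0308,-0.2,0,0,0.0076,0,0.2098,-0.0308,-0.24,0,0,0.0076,0,0.2098,-0.0308,-0.265,0,0,0.0076,0,0.2098,-0.0308,-0.28,0,0,0.0076,0,0.2098,-0.0308,-0.285,0,0,0.0076,0,0.2098,-0.0308,-0.285,0,0,0.0076])

```text
clock: 3.9
position: [0.6858, -0.0515, 0.0831]
ee_rot: [-0.012, 1.0, 0.0, 0.0]
ft_force: [0.3, -0.4, -0.0]
grip_width: -0.001
grasp_force: 0.0
```

Emit:
step_arm(commands=[0,0,0,-0.001,0,0,0,0,0,0,-0.002,0,0,0,0,0,0,-0.003,0,0,0,0,0,0,-0.004,0,0,0,0,0,0,-0.005,0,0,0,0,0,0,-0.006,0,0,0,0,0,0,-0.007,0,0,0,0,0,0,-0.008,0,0,0,0,0,0,-0.009,0,0,0,0,0,0,-0.01,0,0,0])

```text
clock: 5.15
position: [0.6854, -0.0514, 0.0765]
ee_rot: [-0.012, 1.0, 0.0, -0.0]
ft_force: [0.5, -0.3, -0.6]
grip_width: -0.0
grasp_force: 0.0
```

Emit:
step_arm(commands=[0,0,0,-0.0005,0,0,0,0,0,0,-0.001,0,0,0,0,0,0,-0.0015,0,0,0,0,0,0,-0.002,0,0,0,0,0,0,-0.0025,0,0,0,0,0,0,-0.003,0,0,0,0,0,0,-0.0034,0,0,0,0,0,0,-0.0038,0,0,0,0,0,0,-0.0042,0,0,0,0,0,0,-0.0045,0,0,0])

```text
clock: 6.4
position: [0.6855, -0.0515, 0.0743]
ee_rot: [-0.012, 1.0, 0.0, 0.0]
ft_force: [-3.1, 0.7, 4.2]
grip_width: 0.001
grasp_force: 2.6
```

Emit:
step_arm(commands=[0,0,0,-0.0001,0,0,0,0,0,0,-0.0002,0,0,0,0,0,0,-0.0003,0,0,0,0,0,0,-0.0003,0,0,0,0,0,0,-0.0003,0,0,0,0,0,0,-0.0003,0,0,0,0,0,0,-0.0003,0,0,0,0,0,0,-0.0003,0,0,0,0,0,0,-0.0003,0,0,0,0,0,0,-0.0003,0,0,0])

```text
clock: 7.65
position: [0.6855, -0.0515, 0.0743]
ee_rot: [-0.012, 1.0, 0.0, 0.0]
ft_force: [-3.7, 0.6, 6.2]
grip_width: -0.0
grasp_force: 3.1
```

Emit:
step_arm(commands=[0,-0.001,0,0,0,0,0,0,-0.003,-0.0001,0,0,0,0,0,-0.005,-0.0001,0,0,0,0,0,-0.008,-0.0002,0,0,0,0,0,-0.011,-0.0003,0,0,0,0,0,-0.014,-0.0003,0,0,0,0,0,-0.017,-0.0004,0,0,0,0,0,-0.02,-0.0005,0,0,0,0,0,-0.022,-0.0005,0,0,0,0,0,-0.023,-0.0005,0,0,0,0])

```text
clock: 8.9
position: [0.6722, -0.0518, 0.0742]
ee_rot: [-0.012, 1.0, 0.0, 0.001]
ft_force: [3.9, 0.7, 5.9]
grip_width: 0.001
grasp_force: 2.6
```

```bash
python3 - <<'E'
from h import *
im=cv2.cvtColor(camera("top"),cv2.COLOR_RGB2BGR);cv2.imwrite("pics/t1.png",im)
w=cv2.cvtColor(camera("wrist"),cv2.COLOR_RGB2BGR)
a=cv2.resize(im[125:180,270:325],None,fx=7,fy=7,interpolation=cv2.INTER_CUBIC)
b=cv2.resize(w,(400,300))
c=np.zeros((385,785,3),np.uint8);c[:,:385]=a;c[:300,385:]=b;cv2.imwrite("pics/c1.png",c)
print(get_obs()["ft_force"])
E
```

```text
[4.11231629 0.14011547 5.55225808]
```

View pics/c1.png

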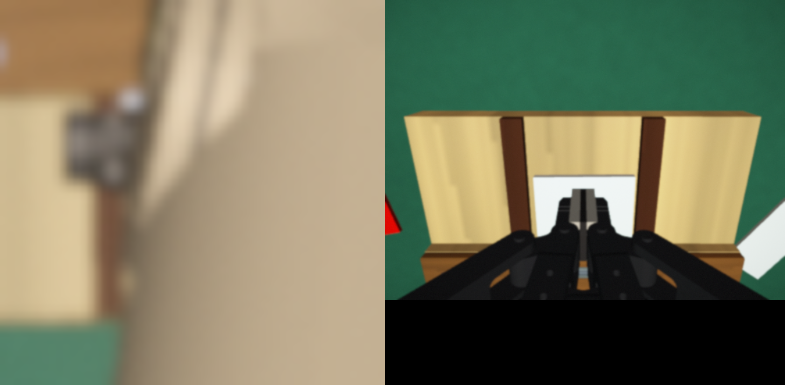

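The wrist view (right half) shows the pane's front end at row 176 and the deck edge at row 115–117, with the tip resting on the pane. The arm hides the top view. I'll work out how far the pane has moved.

```bash
cat >> h.py <<'E'
def front(y=-0.075,save=None):
    """world x of bright-white transition (pane front) and deck edge along line y in the wrist view"""
    K,E=wpose();g=camera("wrist")
    if save: cv2.imwrite(save,cv2.cvtColor(g,cv2.COLOR_RGB2BGR))
    xs=np.arange(.53,.70,.0005);P=np.c_[xs,np.full_like(xs,y)-0.0+.0237*(xs-.62),np.full_like(xs,.073)]
    q=(K@(E[:3,:3]@P.T+E[:3,3:])).T;q=q[:,:2]/q[:,2:]
    c=cv2.remap(g,q[:,0].astype(np.float32)[None],q[:,1].astype(np.float32)[None],cv2.INTER_LINEAR)[0].astype(int)
    blue=c[:,2];sat=c.max(1)-c.min(1)
    w=(sat<35)&(blue>150);wood=(c[:,0]>c[:,1]+8)
    print("pane from",xs[w].min() if w.any() else None,"wood from",xs[wood].min() if wood.any() else None,"obs",get_obs()["ft_force"].round(1))
E
python3 - <<'E'
from h import *
front();front(-.072)
E
```

```text
pane from 0.657499999999986 wood from 0.6189999999999902 obs [3.7 0.9 6.2]
pane from 0.657499999999986 wood from 0.6189999999999902 obs [3.  0.  4.7]
```

The tip slid on the pane, which did not move, so about 6 N is too little. I'll ease off, slide back in, and press harder.

Emit:
step_arm(commands=[0,0,0,-0.0,0,0,0,0,0,0,0.0005,0,0,0,0,0.004,0.0001,0.0005,0,0,0,0,0.009,0.0002,0.0005,0,0,0,0,0.014,0.0003,0.0005,0,0,0,0,0.019,0.0004,0.0005,0,0,0,0,0.023,0.0005,0.0005,0,0,0,0,0.0225,0.0005,0.0002,0,0,0,0,0.022,0.0005,0,0,0,0,0,0.022,0.0005,-0.0002,0,0,0])

```text
clock: 10.35
position: [0.6843, -0.0518, 0.0742]
ee_rot: [-0.012, 1.0, -0.0, -0.0]
ft_force: [-2.7, 0.2, 10.5]
grip_width: -0.002
grasp_force: 5.9
```

Emit:
step_arm(commands=[0,-0.001,0,0,0,0,0,0,-0.003,-0.0001,0,0,0,0,0,-0.005,-0.0001,0,0,0,0,0,-0.008,-0.0002,0,0,0,0,0,-0.011,-0.0003,0,0,0,0,0,-0.014,-0.0003,0,0,0,0,0,-0.017,-0.0004,0,0,0,0,0,-0.02,-0.0005,0,0,0,0,0,-0.022,-0.0005,0,0,0,0,0,-0.023,-0.0005,0,0,0,0])

```text
clock: 11.6
position: [0.6717, -0.0517, 0.0742]
ee_rot: [-0.012, 1.0, 0.0, 0.001]
ft_force: [5.0, -0.0, 5.9]
grip_width: -0.002
grasp_force: 3.1
```

```bash
python3 - <<'E'
from h import *
front()
E
```

```text
pane from 0.657499999999986 wood from 0.6189999999999902 obs [ 3.4 -0.8  5.9]
```

Emit:
step_arm(commands=[0,0,0,0.0005,0,0,0,0,0.005,0.0001,0.0006,0,0,0,0,0.01,0.0002,0.0006,0,0,0,0,0.015,0.0003,0.0006,0,0,0,0,0.02,0.0005,0.0006,0,0,0,0,0.024,0.0006,0.0006,0,0,0,0,0.022,0.0005,0.0004,0,0,0,0,0.019,0.0005,0.0001,0,0,0,0,0.017,0.0004,-0.0002,0,0,0,0,0.0155,0.0004,-0.0005,0,0,0])

```text
clock: 12.9
position: [0.6814, -0.0516, 0.0742]
ee_rot: [-0.012, 1.0, -0.0, 0.001]
ft_force: [5.0, 0.3, 8.0]
grip_width: -0.001
grasp_force: 4.1
```

```bash
python3 - <<'E'
from h import *
front()
E
```

```text
pane from 0.6669999999999849 wood from 0.6199999999999901 obs [ 3.9 -0.5  8.6]
```

```bash
python3 - <<'E'
from h import *
front(save="pics/w3.png");front(-.07)
K,E=wpose()
w=cv2.imread("pics/w3.png")[110:260,110:410]
cv2.imwrite("pics/w3c.png",cv2.resize(w,None,fx=2.6,fy=2.6,interpolation=cv2.INTER_CUBIC))
E
```

```text
pane from 0.6669999999999849 wood from 0.6199999999999901 obs [ 3.7 -0.5  8.3]
pane from 0.666499999999985 wood from 0.6199999999999901 obs [4.2 0.1 8. ]
```

View pics/w3c.png

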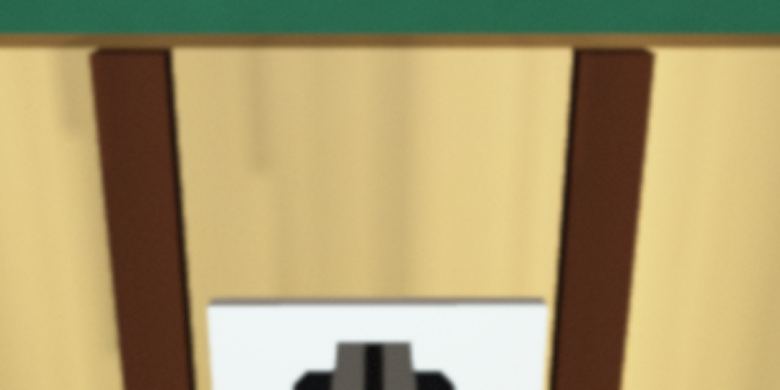

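Emit:
step_arm(commands=[0,-0.001,0,-0.0001,0,0,0,0,-0.002,0,-0.0002,0,0,0,0,-0.003,-0.0001,-0.0002,0,0,0,0,-0.004,-0.0001,-0.0002,0,0,0,0,-0.005,-0.0001,-0.0002,0,0,0,0,-0.006,-0.0001,-0.0002,0,0,0,0,-0.007,-0.0002,-0.0002,0,0,0,0,-0.008,-0.0002,-0.0002,0,0,0,0,-0.009,-0.0002,-0.0002,0,0,0,0,-0.01,-0.0002,-0.0002,0,0,0])

```text
clock: 14.3
position: [0.6755, -0.0517, 0.0742]
ee_rot: [-0.012, 1.0, -0.0, 0.001]
ft_force: [5.5, -0.7, 7.2]
grip_width: 0.0
grasp_force: 4.1
```

```bash
python3 - <<'E'
from h import *
front()
E
```

```text
pane from 0.6609999999999856 wood from 0.6189999999999902 obs [4.8 0.3 8.7]
```

The pane now moves with the tip, which was 6 mm for 6 mm. Continuing the drag.

Emit:
step_arm(commands=[0,-0.003,-0.0001,0,0,0,0,0,-0.007,-0.0002,0,0,0,0,0,-0.011,-0.0003,0,0,0,0,0,-0.015,-0.0004,0,0,0,0,0,-0.019,-0.0005,0,0,0,0,0,-0.023,-0.0005,0,0,0,0,0,-0.027,-0.0006,0,0,0,0,0,-0.031,-0.0007,0,0,0,0,0,-0.035,-0.0008,0,0,0,0,0,-0.039,-0.0009,0,0,0,0])

```text
clock: 15.6
position: [0.6521, -0.0521, 0.0742]
ee_rot: [-0.012, 1.0, 0.0, 0.001]
ft_force: [5.0, 0.1, 8.1]
grip_width: 0.001
grasp_force: 4.2
```

```bash
python3 - <<'E'
from h import *
front()
E
```

```text
pane from 0.6379999999999881 wood from 0.6159999999999906 obs [4.7 0.4 8.8]
```

Emit:
step_arm(commands=[0,-0.004,-0.0001,0,0,0,0,0,-0.009,-0.0002,0,0,0,0,0,-0.0135,-0.0003,0,0,0,0,0,-0.018,-0.0004,0,0,0,0,0,-0.0225,-0.0005,0,0,0,0,0,-0.027,-0.0006,0,0,0,0,0,-0.0315,-0.0007,0,0,0,0,0,-0.036,-0.0008,0,0,0,0,0,-0.0405,-0.0009,0,0,0,0,0,-0.045,-0.001,0,0,0,0])

```text
clock: 16.9
position: [0.6251, -0.0528, 0.0742]
ee_rot: [-0.012, 1.0, 0.0, 0.001]
ft_force: [4.5, 0.2, 8.7]
grip_width: -0.004
grasp_force: 4.2
```

```bash
python3 - <<'E'
from h import *
front()
E
```

```text
pane from 0.6104999999999912 wood from None obs [ 3.3 -0.4  7.6]
```

Emit:
step_arm(commands=[0,-0.004,-0.0001,0,0,0,0,0,-0.008,-0.0002,0,0,0,0,0,-0.012,-0.0003,0,0,0,0,0,-0.016,-0.0004,0,0,0,0,0,-0.02,-0.0005,0,0,0,0,0,-0.024,-0.0006,0,0,0,0,0,-0.028,-0.0007,0,0,0,0,0,-0.032,-0.0007,0,0,0,0,0,-0.036,-0.0008,0,0,0,0,0,-0.039,-0.0009,0,0,0,0])

```text
clock: 18.2
position: [0.6017, -0.0533, 0.0742]
ee_rot: [-0.012, 1.0, 0.0, 0.001]
ft_force: [5.1, -0.1, 8.5]
grip_width: 0.002
grasp_force: 4.2
```

```bash
python3 - <<'E'
from h import *
front()
E
```

```text
pane from 0.5864999999999938 wood from None obs [4.  0.6 9.2]
```

Emit:
step_arm(commands=[0,0,0,0.003,0,0,0,0,0,0,0.01,0,0,0,0,0,0,0.04,0,0,0,85,0,0,0.09,0,0,0,85,0,0,0.14,0,0,0,85,0,0,0.167,0,0,0,85,0,0,0.167,0,0,0,85,0,0,0.167,0,0,0,85,0,0,0.167,0,0,0,85,0,0,0.167,0,0,0])

```text
clock: 19.5
position: [0.6002, -0.0533, 0.1726]
ee_rot: [-0.012, 1.0, -0.0, -0.001]
ft_force: [0.2, -0.4, 0.8]
grip_width: 0.994
grasp_force: 0.0
```

```bash
python3 - <<'E'
from h import *
front(save="pics/w4.png")
cv2.imwrite("pics/w4b.png",cv2.resize(cv2.imread("pics/w4.png"),(768,576),interpolation=cv2.INTER_CUBIC))
E
```

```text
pane from 0.5869999999999937 wood from None obs [-0.3  1.  -0.5]
```

View pics/w4b.png

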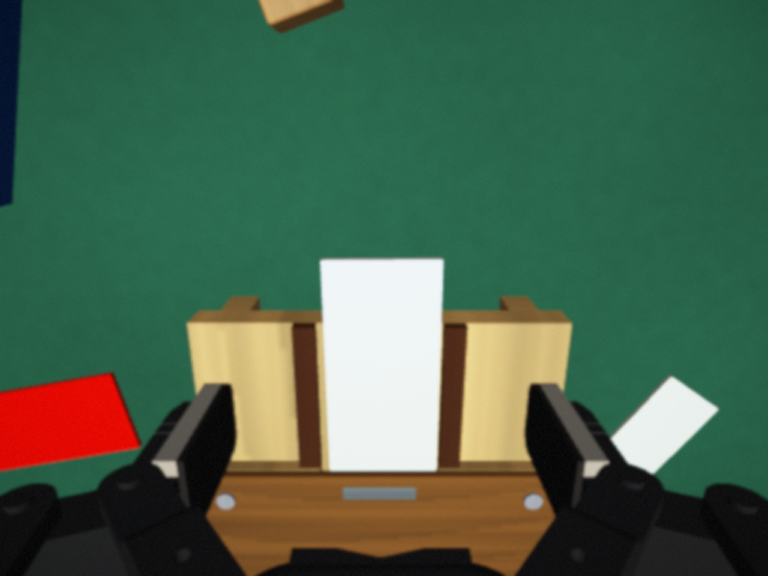

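The pane sticks out over the edge, square and untouched. Its front corners are at (320,260) and (443,260), and the edge is at about (189,322)–(572,322).

```bash
python3 - <<'E'
from h import *
K,E=wpose();print(get_obs()["position"])
for uv,z in(((320,259.5),.074),((443,259.5),.074),((329,470),.074),((437,470),.074),((189,322),.07),((572,322),.07)):
    print(ray(K,E,((uv[0]+.5)/1.5-.5,(uv[1]+.5)/1.5-.5),z).round(4))
E
```

```text
[ 0.60031781 -0.0532876   0.17281615]
[ 0.5873 -0.0837  0.074 ]
[ 0.5858 -0.0235  0.074 ]
[ 0.7104 -0.0801  0.074 ]
[ 0.709  -0.0191  0.074 ]
[ 0.6236 -0.1524  0.07  ]
[0.6187 0.046  0.07  ]
```

Emit:
step_arm(commands=[85,0.002,0,-0.04,0,0,0,85,0.002,0,-0.09,0,0,0,85,0.002,0,-0.14,0,0,0,85,0.002,0,-0.18,0,0,0,85,0.002,0,-0.2,0,0,0,85,0.002,0,-0.208,0,0,0,85,0.002,0,-0.208,0,0,0,68,0.002,0,-0.208,0,0,0,64,0.002,0,-0.208,0,0,0,62,0.002,0,-0.208,0,0,0], squeeze=30)

```text
clock: 20.8
position: [0.602, -0.0533, 0.0489]
ee_rot: [-0.012, 1.0, 0.0, 0.0]
ft_force: [0.0, 0.5, 0.7]
grip_width: 0.723
grasp_force: 0.0
```

Emit:
step_arm(commands=[59,0,0,0,0,0,0,57,0,0,0,0,0,0,50,0,0,0,0,0,0,50,0,0,0,0,0,0,50,0,0,0,0,0,0,50,0,0,0,0,0,0,50,0,0,0,0,0,0,50,0,0,0,0,0,0,50,0,0,0,0,0,0,50,0,0,0,0,0,0])

```text
clock: 22.05
position: [0.6019, -0.0532, 0.0491]
ee_rot: [-0.012, 1.0, 0.0, 0.0]
ft_force: [-2.8, 0.8, 6.2]
grip_width: 0.689
grasp_force: 31.0
```

Emit:
step_arm(commands=[50,-0.006,-0.0001,0,0,0,0,50,-0.018,-0.0004,0,0,0,0,50,-0.033,-0.0008,0,0,0,0,50,-0.048,-0.0011,0,0,0,0,50,-0.063,-0.0015,0,0,0,0,50,-0.078,-0.0019,0,0,0,0,50,-0.093,-0.0022,0,0,0,0,50,-0.108,-0.0026,0,0,0,0,50,-0.118,-0.0028,0,0,0,0,50,-0.12,-0.0028,0,0,0,0], squeeze=45)

```text
clock: 23.3
position: [0.5293, -0.055, 0.0485]
ee_rot: [-0.012, 1.0, 0.0, -0.0]
ft_force: [0.1, -0.3, 0.2]
grip_width: 0.685
grasp_force: 48.2
```

```bash
python3 - <<'E'
from h import *
front(save="pics/w5.png")
cv2.imwrite("pics/w5b.png",cv2.resize(cv2.imread("pics/w5.png"),(768,576),interpolation=cv2.INTER_CUBIC))
E
```

```text
pane from 0.53 wood from None obs [-0.5  0.3  0.2]
```

View pics/w5b.png

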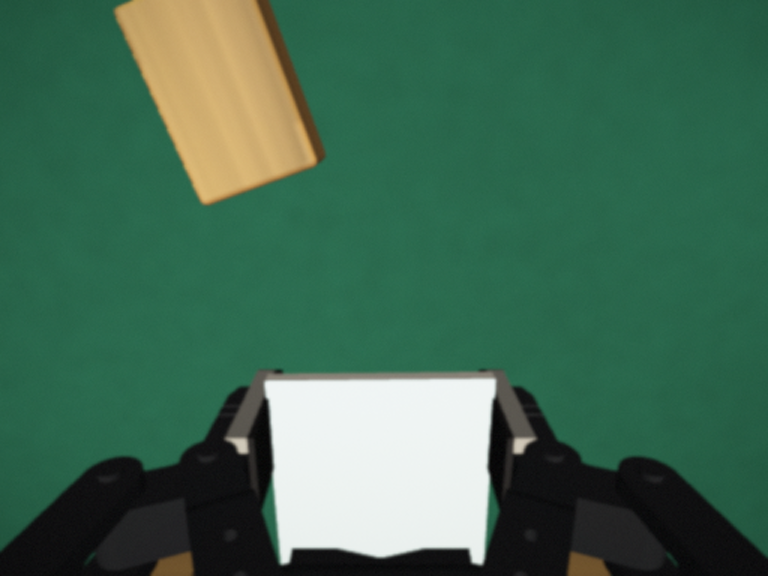

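The pane is held squarely, its front end at (268–495,376). Lifting it, turning by about −15° to the box, and stopping where the wrist camera sees the whole box.

Emit:
step_arm(commands=[50,0,0,0.015,0,0,0,50,0,0,0.05,0,0,0,50,0,0,0.1,0,0,0,50,0,-0.02,0.16,0,0,-0.01,50,0.01,-0.05,0.22,0,0,-0.025,50,0.02,-0.09,0.28,0,0,-0.045,50,0.035,-0.13,0.34,0,0,-0.065,50,0.045,-0.16,0.39,0,0,-0.078,50,0.051,-0.175,0.419,0,0,-0.084,50,0.051,-0.175,0.419,0,0,-0.084])

```text
clock: 24.6
position: [0.5608, -0.161, 0.3013]
ee_rot: [0.12, 0.993, -0.0, 0.001]
ft_force: [-0.4, 0.6, -1.4]
grip_width: 0.689
grasp_force: 48.4
```

Emit:
step_arm(commands=[50,0,0,0,0,0,0,50,0,0,0,0,0,0,50,0,0,0,0,0,0,50,0,0,0,0,0,0,50,0,0,0,0,0,0,50,0,0,0,0,0,0,50,0,0,0,0,0,0,50,0,0,0,0,0,0,50,0,0,0,0,0,0,50,0,0,0,0,0,0])

```text
clock: 25.85
position: [0.5603, -0.16, 0.3]
ee_rot: [0.119, 0.993, 0.0, -0.0]
ft_force: [-0.1, 0.0, -0.1]
grip_width: 0.687
grasp_force: 48.4
```

```bash
python3 - <<'E'
from h import *
o=get_obs();print(o["position"],o["ee_rot"],o["ft_force"])
cv2.imwrite("pics/w6.png",cv2.cvtColor(camera("wrist"),cv2.COLOR_RGB2BGR))
cv2.imwrite("pics/w6b.png",cv2.resize(cv2.imread("pics/w6.png"),(768,576),interpolation=cv2.INTER_CUBIC))
E
```

```text
[ 0.56033532 -0.16004937  0.29996286] [ 1.19333669e-01  9.92854206e-01  2.83672149e-05 -1.14080757e-05] [-0.0877658   0.00460138 -0.07174443]
```

View pics/w6b.png

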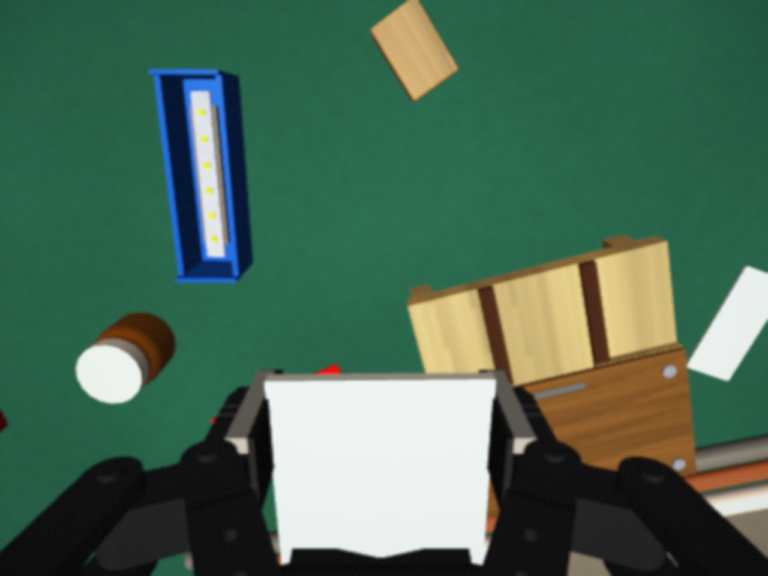

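The box's corners are at (150,70), (219,70), (178,281) and (237,281), the jar is at (125,355), and the pane's front end runs (267,378)–(496,376). Computing the placing move.

```bash
python3 - <<'E'
from h import *
K,E=wpose()
f=lambda uv,z:ray(K,E,((uv[0]+.5)/1.5-.5,(uv[1]+.5)/1.5-.5),z)
c=[f(u,.057) for u in((150,70),(219,70),(237,281),(178,281))]
print(np.round(c,4))
m=np.mean(c,0);d=(c[3]+c[2]-c[0]-c[1])/2;print("seat",m.round(4),"len",np.linalg.norm(d),"yaw",np.degrees(np.arctan2(d[1],d[0])),"wid",np.linalg.norm(c[0]-c[1]))
o=get_obs();p=o["position"];Rm=R.from_quat(o["ee_rot"]).as_matrix();tx=-Rm[:,0];print("tool yaw",np.degrees(np.arctan2(tx[1],tx[0])))
for zz in(.022,.027):
  a=f((267,379),p[2]+zz);b=f((496,377),p[2]+zz);fr=(a+b)/2
  w=b-a; print(zz,"front",fr.round(4),"width",np.linalg.norm(w),"pane yaw",np.degrees(np.arctan2(w[1],w[0]))-90,"front from tcp in tool",((fr-p)@Rm).round(4))
E
```

```text
[[ 0.4146 -0.2899  0.057 ]
 [ 0.426  -0.2432  0.057 ]
 [ 0.5759 -0.2809  0.057 ]
 [ 0.5648 -0.3264  0.057 ]]
seat [ 0.4953 -0.2851  0.057 ] len 0.15453206731094174 yaw -13.899708888110037 wid 0.04810516864620639
tool yaw -13.704715686734922
0.022 front [ 0.5462 -0.1566  0.322 ] width 0.06035418605639473 pane yaw -13.163989287268876 front from tcp in tool [ 0.0146  0.     -0.022 ]
0.027 front [ 0.5435 -0.1559  0.327 ] width 0.057834775108203396 pane yaw -13.16398928726889 front from tcp in tool [ 0.0173  0.     -0.027 ]
```

Emit:
step_arm(commands=[50,-0.015,-0.015,-0.02,0,0,-0.002,50,-0.05,-0.05,-0.06,0,0,-0.002,50,-0.09,-0.085,-0.11,0,0,-0.002,50,-0.13,-0.12,-0.16,0,0,-0.002,50,-0.165,-0.155,-0.21,0,0,-0.002,50,-0.185,-0.175,-0.26,0,0,-0.002,50,-0.195,-0.185,-0.31,0,0,-0.002,50,-0.197,-0.1865,-0.345,0,0,-0.002,50,-0.197,-0.1865,-0.358,0,0,-0.002,50,-0.197,-0.1865,-0.358,0,0,-0.002])

```text
clock: 27.15
position: [0.4417, -0.272, 0.085]
ee_rot: [0.123, 0.992, 0.0, -0.0]
ft_force: [0.1, -0.2, -0.4]
grip_width: 0.688
grasp_force: 48.4
```

Emit:
step_arm(commands=[50,0,0,-0.015,0,0,0,50,0,0,-0.033,0,0,0,50,0,0,-0.05,0,0,0,50,0,0,-0.063,0,0,0,50,0,0,-0.073,0,0,0,50,0,0,-0.08,0,0,0,50,0,0,-0.084,0,0,0,50,0,0,-0.086,0,0,0,50,0,0,-0.0875,0,0,0,50,0,0,-0.0885,0,0,0])

```text
clock: 28.4
position: [0.4422, -0.2719, 0.0322]
ee_rot: [0.122, 0.992, 0.0, 0.0]
ft_force: [-0.9, -0.7, -0.5]
grip_width: 0.686
grasp_force: 48.4
```

Emit:
step_arm(commands=[50,0,0,-0.0006,0,0,0,50,0,0,-0.0012,0,0,0,50,0,0,-0.0018,0,0,0,50,0,0,-0.0024,0,0,0,50,0,0,-0.003,0,0,0,50,0,0,-0.0036,0,0,0,50,0,0,-0.0042,0,0,0,50,0,0,-0.0045,0,0,0,50,0,0,-0.0045,0,0,0,50,0,0,-0.0045,0,0,0])

```text
clock: 29.65
position: [0.4422, -0.2719, 0.0294]
ee_rot: [0.122, 0.992, 0.0, 0.0]
ft_force: [0.5, -0.7, -0.8]
grip_width: 0.689
grasp_force: 48.4
```

No contact yet, so lower a little further.

Emit:
step_arm(commands=[50,0,0,-0.0004,0,0,0,50,0,0,-0.0008,0,0,0,50,0,0,-0.0012,0,0,0,50,0,0,-0.0016,0,0,0,50,0,0,-0.002,0,0,0,50,0,0,-0.0024,0,0,0,50,0,0,-0.0028,0,0,0,50,0,0,-0.003,0,0,0,50,0,0,-0.003,0,0,0,50,0,0,-0.003,0,0,0])

```text
clock: 30.9
position: [0.4422, -0.2719, 0.029]
ee_rot: [0.123, 0.992, 0.001, 0.0]
ft_force: [-9.5, 5.6, 24.2]
grip_width: 0.685
grasp_force: 50.1
```

Emit:
step_arm(commands=[50,0,0,0.0006,0,0,0,50,0,0,0.0012,0,0,0,50,0,0,0.0018,0,0,0,50,0,0,0.0018,0,0,0,50,0,0,0.0018,0,0,0,59,0,0,0.0018,0,0,0,62,0,0,0.0018,0,0,0,66,0,0,0.0018,0,0,0,74,0,0,0.0018,0,0,0,85,0,0,0.0018,0,0,0])

```text
clock: 32.15
position: [0.4422, -0.2719, 0.0286]
ee_rot: [0.122, 0.992, 0.0, -0.0]
ft_force: [0.1, 0.1, -0.2]
grip_width: 0.993
grasp_force: 0.0
```

Emit:
step_arm(commands=[85,0,0,0,0,0,0,85,0,0,0,0,0,0,85,0,0,0,0,0,0,85,0,0,0.02,0,0,0,85,0,0,0.05,0,0,0,85,0,0,0.09,0,0,0,85,0,0,0.14,0,0,0,85,0,0,0.2,0,0,0,85,0,0,0.22,0,0,0,85,0,0,0.22,0,0,0])

```text
clock: 33.4
position: [0.4426, -0.272, 0.1617]
ee_rot: [0.122, 0.992, 0.0, 0.001]
ft_force: [0.8, -0.1, -0.6]
grip_width: 0.995
grasp_force: 0.0
```

```bash
python3 - <<'E'
from h import *
o=get_obs();print(o["position"],o["grip_width"],o["ft_force"],o["clock"])
cv2.imwrite("pics/w7.png",cv2.cvtColor(camera("wrist"),cv2.COLOR_RGB2BGR))
cv2.imwrite("pics/w7b.png",cv2.resize(cv2.imread("pics/w7.png"),(768,576),interpolation=cv2.INTER_CUBIC))
E
```

```text
[ 0.44257956 -0.27201805  0.16167072] 0.9952377155265433 [ 0.76083535 -0.09411504 -0.64826635] 33.4
```

View pics/w7b.png

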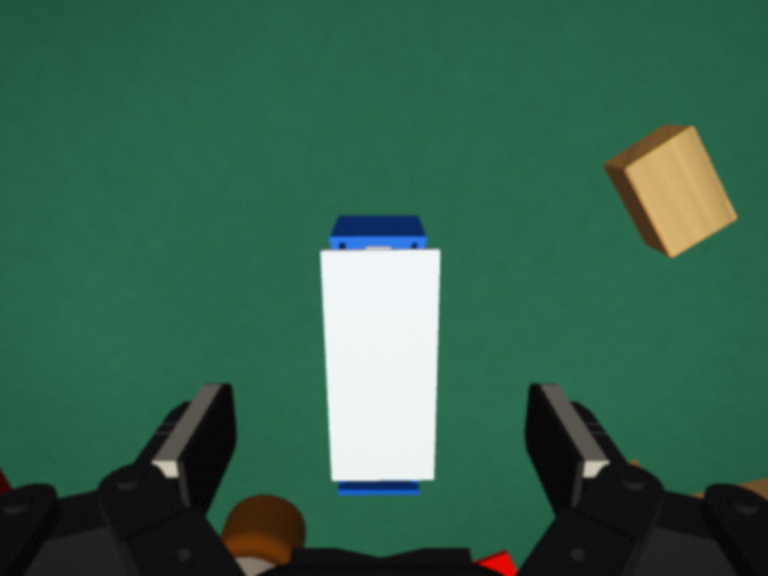

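The pane lies on the box, its corners at (321,250), (440,250), (332,481) and (434,480), with the near upstand (row 242) and the far one (row 490) both showing beyond it. Checking the numbers.

```bash
python3 - <<'E'
from h import *
K,E=wpose()
f=lambda uv,z:ray(K,E,((uv[0]+.5)/1.5-.5,(uv[1]+.5)/1.5-.5),z)
c=[f(u,.054) for u in((321,250),(440,250),(434,480.5),(332,480.5))];m=np.mean(c,0);d=(c[2]+c[3]-c[0]-c[1])/2
print("pane",m.round(4),np.linalg.norm(d),np.degrees(np.arctan2(d[1],d[0])),"w near/far",np.linalg.norm(c[0]-c[1]),np.linalg.norm(c[2]-c[3]))
n=(f((330,237),.057)+f((427,237),.057))/2;g=(f((338,494),.057)+f((420,494),.057))/2;print("box",((n+g)/2).round(4),np.linalg.norm(g-n))
E
```

```text
pane [ 0.494  -0.2841  0.054 ] 0.13965201329654028 -13.450938011508416 w near/far 0.059713734801893625 0.06001509959994921
box [ 0.4935 -0.2857  0.057 ] 0.15410779233742394
```

Centred within 2 mm, square and level (both ends measure true size at the seat height). Handing in.

```bash
python3 -c "
from workcell import *
print(hand_in())"
```

```text
the job is handed in; nothing more can be done
None
```

The pane was slid out to about 34 mm overhang, pinched, drawn out, and laid on the blue box about 2 mm off centre, level and within about 1° of square; the job was handed in at about 33 s of the 67 s, and no verdict was returned.

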